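# Shim the end plate on the jig and hold it flush

### The arm

A 7-joint arm with a two-finger parallel gripper is mounted at the origin on the work surface. World frame = base frame: x ahead of the robot, y to its left, z up, the work surface at z = 0. Lengths are in m, angles in rad, forces in N, time in s.
With the tool pointing down it reaches from about 0.4 to 0.875 m from the base axis. Payload 6.5 kg.
Tool frame: the origin (TCP) lies midway between the tips of the shut fingers; the grasp point (between the pads) lies 19 mm behind it; x points along the fingers, y is the direction in which the jaws open and shut, and the axes are right-handed (so a half turn about x gives the same grasp; the last joint's range is limited). The gripper opens to 85 mm and grips with 20 to 120 N. Pads are 22 mm wide; open, the fingers measure 114 mm over their backs; the gripper's body (76 mm by 85 mm) begins 54 mm behind the grasp point. The pads swing forward as they close: fully open they stand 13 mm farther back than shut.
Start: joints at [1.122, 0.536, -0.004, 1.538, 0.003, 1.067, -0.071], TCP at [0.243, -0.603, 0.231] pointing down, gripper open.
Joint ranges: [-2.7, 2.7], [-0.37, 2.16], [-1.27, 1.26], [0.24, 2.4], [-1.31, 4.45], [0.19, 1.91], [-2.76, 2.76]. Speed limits (rad/s): [2.39, 2.39, 3.14, 3.14, 3.14, 3.14, 3.14].

### API

Orientations are given as a 3x3 rotation matrix whose columns are the frame's x, y, z axes.
In Python, from bench import ctrl gives the robot as it stands.
- The arm moves only by the tool apply_moves, never from a script. Its argument "rows" is a list of rows, each a list of 7 numbers: the shift along the world's x, y, z scaled (see below), then the turn, a rotation vector about the world's x, y, z scaled (see below), then the opening, from 0 (shut) to 1 (fully open). A call has exactly 8 rows; each row shifts and turns the commanded pose from where the row before left it; what a row does not reach is not made up. The controller multiplies each number of a shift by 0.5 m and each number of a turn by 60 degrees. A row lasts 1/10 s, in which the tool goes at most 50 mm and 8.59 degrees, less where a joint would pass 70% of its speed; a pose out of reach is approached as far as the arm can. A call with a number of a shift or a turn outside -1 to 1 is refused whole. A call with a gripper value outside its range is refused whole. The fingers move at their own pace and stop on an object; the grip force is fixed at half the most. Time passes only in rows, so rows that do not move let the fingers close, or fill a call up. It gives the time, the measured TCP pose, the force and the opening at its end, in the units of the state.
- ctrl.observe(): the state, without advancing time (a new reading comes with each control period).
- ctrl.get_image(name): name is "scene" or "side" or "wrist"; returns the picture (400x640x3 uint8, blue, green, red); there is no depth.
- ctrl.camera_model(name): a dict with "fx", "fy", "cx", "cy" (pixels), "position" and "attitude" of the camera in the world; the wrist camera has in their place "mount" (4x4, takes a point from camera to tool coordinates, whose origin is the TCP and whose axes are the tool frame's). Camera axes: x right, y down, z forward; pixel columns grow to the right and rows downward; lengths in m; the calibration is good to about 2 mm. A picture is of the moment at which its call begins: read the wrist's pose just before it. camera_model takes no time and is no camera call.
- ctrl.hand_in(): hands the job in, once; it reports no verdict.
The state is a dict: "time": time; "joint_pos": joint angles; "qvel": joint speeds; "effort": joint torques, N m; "tcp_pos": TCP position; "orientation": TCP orientation; "force": force on the tool from outside, world axes, zero at the start; "torque": the same for the moment, N m; "width": finger opening in m.
Only numpy, scipy, OpenCV 4.12 (cv2) and the standard library are available. Lean on these libraries where they do the work, as an engineer would, in place of code of your own. Each camera call takes 0.05 s, during which the arm holds its last target.

### The job

On the steel jig, the aluminium end plate has to sit square against two stops, but the blue stop stands further back than the red one, so there is room for the spacer only between plate and blue stop. Take the orange-topped spacer from its wooden rack, stand it on the jig upright in that wide gap, about in the middle of the blue stop, and let go of it; then push the plate's near edge at its middle straight towards the stops until the plate is flush against both the red stop and the spacer. Finish while still holding the plate firmly pressed there (do not back off), and leave the other things on the bench where they are.

Things in the scene. Friction and masses are not known exactly. Their poses are not given: they have to be found in the camera images.
- jig: fixed dark grey steel base plate, 200 (x) x 150 (y) x 12 mm thick. Origin: centre of its underside, on the table. Its +x axis points from the plate towards the two stops, which stand side by side along its y at x = +65 mm, y = +29 and -29 mm (which is which varies).
- deep_stop: fixed red steel stop block on the jig, 40 (x) x 50 (y) x 22 mm high, axes as the jig's. Origin: centre of its underside, on the jig's top (12 mm above the table). Its face towards the plate is at its x = -20 mm, 10 mm in front of the blue stop's face.
- shallow_stop: fixed blue steel stop block on the jig, 20 (x) x 50 (y) x 22 mm high, axes as the jig's. Origin: centre of its underside, on the jig's top. Its face towards the plate is at its x = -10 mm.
- plate: loose aluminium end plate lying on the jig, 70 (x) x 110 (y) x 20 mm high, about 0.4 kg, with a round boss of 36 mm diameter, 6 mm high, in the middle of its top. Origin: centre of its underside. Its near edge (the one to push) is its face at x = -35 mm; its far face at x = +35 mm starts about 3.5 to 7 mm short of the red stop and 13.5 to 17 mm short of the blue stop, perhaps a degree or two askew. Its underside is oiled: it slides on the jig with about 1 to 2 N.
- rack: fixed wooden block, 60 (x) x 80 (y) x 28 mm high, with a slot in the middle of its top, 12 (x) x 40 (y) mm, floor 10 mm above the table, in which the spacer stands. Origin: centre of its underside. It stands left or right of the jig.
- spacer: loose upright spacer, 10 (x, thickness) x 36 (y) x 70 mm high, 0.15 kg, lower 39 mm bare steel (lowest 4 mm is 1 mm slimmer all round), upper 31 mm orange grip of the same thickness. Origin: centre of its underside. Grip the orange part across the 10 mm thickness.
- armature: bystander: dark steel motor armature with copper end, 155 mm long, lying along its y in a wooden cradle, 60 mm high. Origin: underside centre.
- bottle: bystander: white bottle with black cap, 30 mm diameter, 75 mm high. Origin: underside centre.
- spool: bystander: red and silver spool of solder, 44 mm diameter, 36 mm high. Origin: underside centre.
- meter: bystander: dark green multimeter, 150 (x) x 75 (y) x 32 mm. Origin: underside centre.
- hammer: bystander: hammer with wooden handle, lying along its x.
- screwdriver: bystander: screwdriver with green handle, lying along its x.
- tin: bystander: fixed yellow open tin with nuts, 80 (x) x 100 (y) x 35 mm, on the other side of the jig from the rack. Origin: underside centre.
There are look-alikes about, which are no part of the job. Of the things that look like the plate, the smaller one is meant.

How it is judged:
By the outcome, as a careful person would: the job done as asked, in the order asked, and still so for the second after the job is handed in, while the arm keeps its last pose, push and grip.
It also fails if it takes over 54 s, if anything falls off the work surface, if the arm or the gripper's body presses on something with over 40 N, if the wrist force passes 120 N, or if a joint passes its speed limit or range.

## Working session

There is one attempt and no reset: what is moved stays moved. The work goes in short steps, Python scripts to look and compute and a tool call to move; the robot and the scene stay as the last step left them, time stands still between calls to the robot, and variables do not carry over. Pictures are saved under pics/ and viewed, and the job is handed in when it is done.

Besides the shell and the picture viewer there is one more tool, called after ">>>" as name(argument=value, ...) on one line, values as JSON. apply_moves: Moves the arm, as the interface text tells. Its arguments: {"type":"object","properties":{"rows":{"type":"array","items":{"type":"array","items":{"type":"number"}}}},"required":["rows"]}

```bash
mkdir -p pics; ls
python3 - <<'E'
from bench import ctrl
import cv2,json
s=ctrl.observe();print(s)
for n in("scene","side","wrist"):
    cv2.imwrite(f"pics/{n}0.png",ctrl.get_image(n));print(n,ctrl.camera_model(n))
E
```

```text
pics
{'time': 0.0, 'joint_pos': array([ 1.12179476,  0.53716662, -0.00441409,  1.53890248,  0.0025977 ,
        1.06732299, -0.07120452]), 'qvel': array([ 0.00011908,  0.00010686,  0.00059685, -0.00183676,  0.00045132,
       -0.00054181,  0.00036987]), 'effort': array([-1.66465776e-03, -5.83405530e+01,  1.04788430e+00, -2.59091967e+01,
        1.23072174e-02,  9.63150262e-03,  4.34732954e-05]), 'tcp_pos': array([ 0.24251098, -0.60235787,  0.2304016 ]), 'orientation': array([[-7.99694882e-04,  3.73562016e-01, -9.27604862e-01],
       [ 1.60567663e-03, -9.27603483e-01, -3.73562845e-01],
       [-9.99998391e-01, -1.78816974e-03,  1.41979960e-04]]), 'force': array([-0.30021819,  0.24967887, -0.00517854]), 'torque': array([-0.02124284,  0.01909685, -0.01255812]), 'width': 0.08536564753629156}
scene {'fx': 362.5584148917023, 'fy': 362.5584148917023, 'cx': 321.5502544527993, 'cy': 204.24812885360944, 'position': array([1.07451552, 0.40024112, 0.69230756]), 'attitude': array([[-0.57090114,  0.54293779, -0.6158656 ],
       [ 0.82089594,  0.36450172, -0.43962298],
       [-0.01420386, -0.75654283, -0.65378987]])}
side {'fx': 434.0390368760109, 'fy': 434.0390368760109, 'cx': 321.2866894374081, 'cy': 198.16463897190752, 'position': array([ 0.42832837, -0.9973514 ,  0.68124991]), 'attitude': array([[ 0.9963553 , -0.05909841,  0.06151006],
       [-0.08331529, -0.51958941,  0.85034429],
       [-0.01829402, -0.85236977, -0.52261946]])}
wrist {'fx': 358.4047396266664, 'fy': 358.4047396266664, 'cx': 321.63420815444687, 'cy': 198.49092486075975, 'mount': array([[ 1.26044062e-03, -3.08580157e-01,  9.51197507e-01,
        -1.42988134e-01],
       [ 9.99998071e-01,  1.82183839e-03, -7.34079938e-04,
         7.27135465e-04],
       [-1.50640564e-03,  9.51196598e-01,  3.08581858e-01,
        -7.99011664e-02],
       [ 0.00000000e+00,  0.00000000e+00,  0.00000000e+00,
         1.00000000e+00]])}
```

View pics/scene0.png

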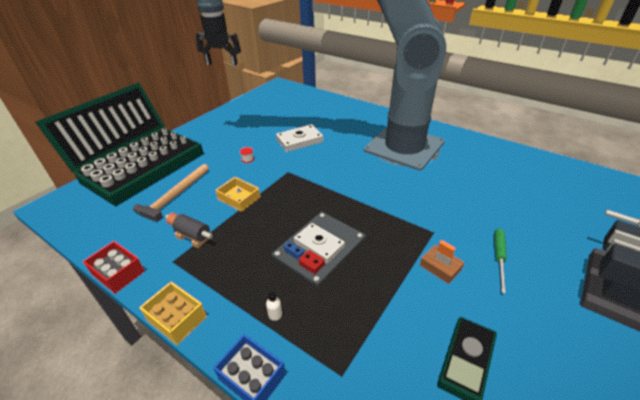

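View pics/side0.png

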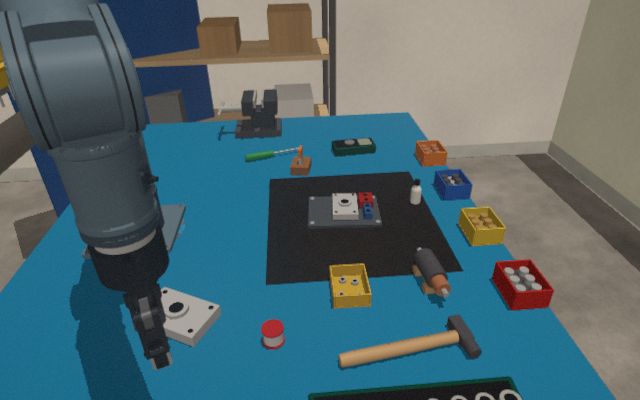

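View pics/wrist0.png

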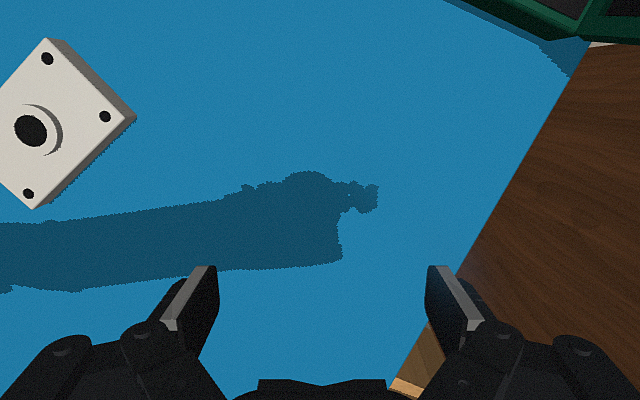

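The scene view shows the jig at about (318,245), with the blue stop at (293,248), the red stop at (312,261) and the rack at (441,260). The side view shows the rack at (301,163) and the jig at (345,211). I'll make helpers and get rough positions.

```bash
cat > h.py <<'E'
import numpy as np,cv2
from bench import ctrl
def cam(n,s=None):
    m=ctrl.camera_model(n)
    if n=="wrist":
        s=s or ctrl.observe();M=np.array(m["mount"]);R=np.array(s["orientation"])
        return m,R@M[:3,:3],R@M[:3,3]+s["tcp_pos"]
    return m,np.array(m["attitude"]),np.array(m["position"])
def ray(c,u,v):
    m,R,p=c; d=R@np.array([(u-m["cx"])/m["fx"],(v-m["cy"])/m["fy"],1.]); return p,d/np.linalg.norm(d)
def plane(c,u,v,z):
    p,d=ray(c,u,v); return p+d*(z-p[2])/d[2]
def tri(r1,r2):
    p,d=r1;q,e=r2
    t=np.linalg.lstsq(np.c_[d,-e],q-p,rcond=None)[0]
    a=p+d*t[0];b=q+e*t[1];return (a+b)/2,np.linalg.norm(a-b)
def proj(c,P):
    m,R,p=c;x=R.T@(np.asarray(P)-p);return np.array([m["fx"]*x[0]/x[2]+m["cx"],m["fy"]*x[1]/x[2]+m["cy"]])
E
python3 - <<'E'
from h import *
a=cv2.imread("pics/scene0.png");b=cv2.imread("pics/side0.png")
up=lambda i,s:cv2.resize(i,None,fx=s,fy=s,interpolation=cv2.INTER_CUBIC)
cv2.imwrite("pics/c1.png",up(a[200:300,260:400],5)); cv2.imwrite("pics/c2.png",up(b[180:240,295:395],7)); cv2.imwrite("pics/c3.png",np.hstack([up(a[230:290,410:470],6),up(b[135:195,270:330],6)]))
cs,cd=cam("scene"),cam("side")
for n,img,c in(("scene",a,cs),("side",b,cd)):
    hsv=cv2.cvtColor(img,cv2.COLOR_BGR2HSV)
    print(n,"jig",plane(c,*((318,245) if n=="scene" else (345,211)),.012))
print(tri(ray(cs,441,243),ray(cd,300,148)))
E
```

```text
scene jig [0.56867473 0.02569131 0.012     ]
side jig [0.56758321 0.01529048 0.012     ]
(array([0.4570379 , 0.29321359, 0.08261608]), np.float64(0.0034867915551825093))
```

View pics/c1.png

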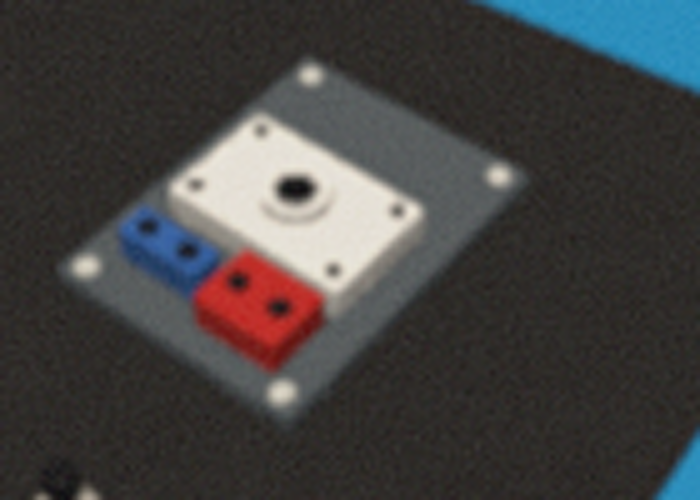

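View pics/c2.png

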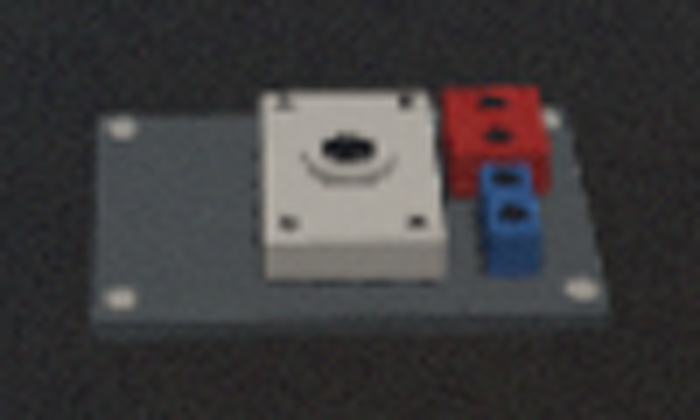

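View pics/c3.png

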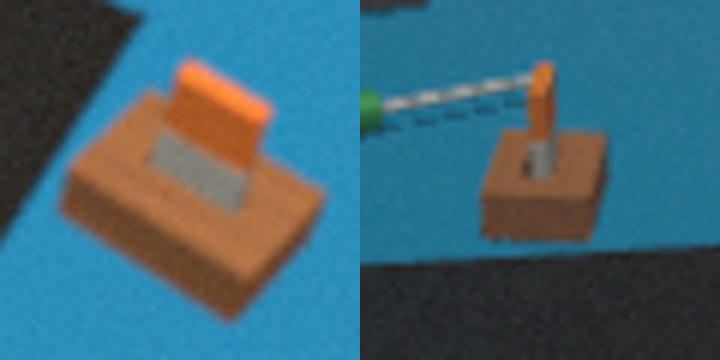

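Crop readings: the bolts and stops are clear, red is on the left (+y) side and blue on the right. The rack and spacer are at about (0.457, 0.293). I'll move the wrist camera over the jig with the jaws along world x.

>>> apply_moves(rows=[[0.04,0.08,0.004,0,0,0.071,1],[0.04,0.082,0.004,0,0,0.071,1],[0.04,0.082,0.004,0,0,0.071,1],[0.04,0.082,0.004,0,0,0.071,1],[0.04,0.082,0.004,0,0,0.071,1],[0.04,0.082,0.004,0,0,0.071,1],[0.04,0.082,0.004,0,0,0.071,1],[0.04,0.082,0.004,0,0,0.071,1]])

```text
time: 0.95
tcp_pos: [0.4032, -0.2742, 0.2474]
orientation: [[0.0, 0.831, -0.557], [-0.0, -0.557, -0.831], [-1.0, 0.0, 0.0]]
force: [1.2, -1.2, -0.7]
width: 0.0851
```

>>> apply_moves(rows=[[0.04,0.082,0,0,0,0.071,1],[0.04,0.082,0,0,0,0.071,1],[0.04,0.082,0,0,0,0.071,1],[0.04,0.082,0,0,0,0.071,1],[0.04,0.082,0,0,0,0.071,1],[0.04,0.082,0,0,0,0.071,1],[0.04,0.082,0,0,0,0.071,1],[0,0,0,0,0,0.07,1]])

```text
time: 1.75
tcp_pos: [0.5444, 0.019, 0.2476]
orientation: [[0.002, 1.0, 0.013], [0.005, 0.013, -1.0], [-1.0, 0.002, -0.005]]
force: [-0.3, -0.7, 0.0]
width: 0.0858
```

Run:
```python
from h import *
import pickle
s=ctrl.observe();i=ctrl.get_image("wrist");cv2.imwrite("pics/w1.png",i);pickle.dump(s,open("w1.pkl","wb"))
print(s["tcp_pos"],s["orientation"],s["qvel"],s["force"])
```

```text
[0.54436541 0.01897507 0.24760391] [[ 0.00184851  0.99991355  0.01301847]
 [ 0.00470647  0.01300965 -0.99990429]
 [-0.99998722  0.00190961 -0.00468201]] [ 1.77923715e-01  2.09546315e-04 -7.27930217e-02  4.19943584e-02
  8.44969037e-02  3.12019774e-02  7.37653670e-01] [-0.34325332 -0.73334687  0.0282413 ]
```

View pics/w1.png

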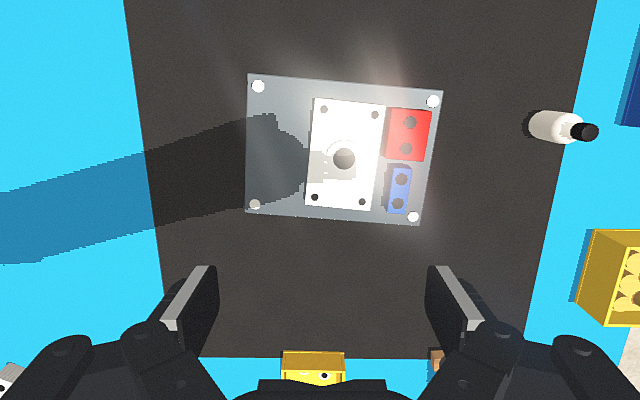

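The wrist view shows the jig with its bolts at about (258,86), (433,101), (413,216) and (254,204). The red stop is at (409,134), the blue at (399,189) and the plate at (345,155). The arm hadn't settled, so I'll take the picture again and measure.

Run:
```python
from h import *
import pickle
ctrl.get_image("scene");ctrl.get_image("scene")
s=ctrl.observe();i=ctrl.get_image("wrist");cv2.imwrite("pics/w2.png",i);pickle.dump(s,open("w2.pkl","wb"))
print(s["tcp_pos"],s["qvel"].round(3))
c=cam("wrist",s)
hsv=cv2.cvtColor(i,cv2.COLOR_BGR2HSV)
H,S,V=cv2.split(hsv)
roi=np.zeros(H.shape,np.uint8);roi[60:235,235:455]=1
red=(((H<8)|(H>170))&(S>130)&(roi>0)).astype(np.uint8)
blue=((H>105)&(H<130)&(S>110)&(roi>0)).astype(np.uint8)
pl=((S<40)&(V>190)&(roi>0)).astype(np.uint8)
for n,m in(("red",red),("blue",blue)):
    cs=max(cv2.findContours(m,0,2)[0],key=cv2.contourArea)
    r=cv2.minAreaRect(cs);print(n,r)
    print(np.array([plane(c,u,v,.034)[:2] for u,v in cv2.boxPoints(r)]).round(4).tolist())
cv2.imwrite("pics/w2c.png",cv2.resize(i[65:235,230:460],None,fx=3.4,fy=3.4,interpolation=cv2.INTER_CUBIC))
```

```text
[0.54247694 0.01077073 0.24687107] [ 0.019 -0.011  0.024  0.009 -0.003 -0.002 -0.016]
red ((418.856201171875, 124.15708923339844), (29.13532257080078, 51.685264587402344), 3.814074993133545)
[[0.6241, 0.0264], [0.6239, 0.0761], [0.6519, 0.0743], [0.6534, 0.0245]]
blue ((407.0, 203.5), (1.0, 2.0), 90.0)
[[0.6317, -0.0305], [0.6338, -0.0305], [0.6339, -0.0316], [0.6318, -0.0316]]
```

View pics/w2c.png

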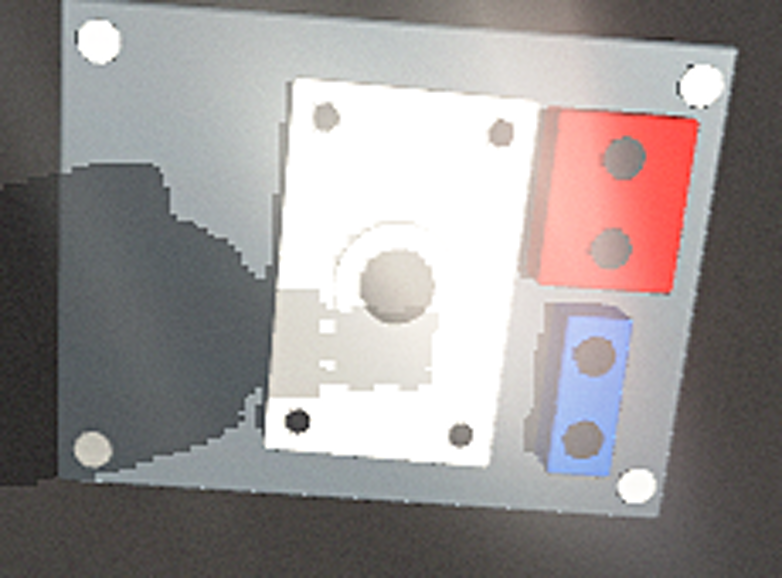

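Run:
```python
from h import *
import pickle
s=pickle.load(open("w2.pkl","rb"));c=cam("wrist",s)
f=lambda L,z:np.array([plane(c,230+(x+.5)/3.4-.5,65+(y+.5)/3.4-.5,z)[:2] for x,y in L])
ang=lambda a,b:np.degrees(np.arctan2(*(b-a)[::-1]))
B=f([(98,41),(702,85),(637,486),(93,449)],.014)
print("bolts\n",B.round(4),B.mean(0),[np.linalg.norm(B[k]-B[k-1]).round(4) for k in range(4)],ang(B[0],B[1]),ang(B[3],B[2]),ang(B[3],B[0])-90,ang(B[2],B[1])-90)
J=f([(64,1),(738,47),(659,517),(60,477)],.012);print("jig",J.round(4),J.mean(0),ang(J[0],J[1]),ang(J[3],J[2]),ang(J[3],J[0])-90,ang(J[2],J[1])-90)
R=f([(556,108),(700,122),(671,294),(540,284)],.034);print("red",R.round(4),R.mean(0),[np.linalg.norm(R[k]-R[k-1]).round(4) for k in range(4)],ang(R[3],R[0])-90)
R=f([(567,316),(632,320),(612,475),(548,472)],.034);print("blue",R.round(4),R.mean(0),[np.linalg.norm(R[k]-R[k-1]).round(4) for k in range(4)],ang(R[3],R[0])-90)
P=f([(293,79),(540,101),(490,467),(265,448)],.032);print("plate",P.round(4),P.mean(0),[np.linalg.norm(P[k]-P[k-1]).round(4) for k in range(4)],ang(P[3],P[0])-90,ang(P[2],P[1])-90,ang(P[0],P[1]))
```

```text
bolts
 [[ 0.4805  0.095 ]
 [ 0.6581  0.0828]
 [ 0.6493 -0.0426]
 [ 0.4722 -0.0301]] [0.56499719 0.02625584] [np.float64(0.1254), np.float64(0.178), np.float64(0.1257), np.float64(0.1776)] -3.9166508385449674 -4.042307804556761 -3.8053005055904805 -4.009375795550895
jig [[ 0.4708  0.106 ]
 [ 0.6682  0.0935]
 [ 0.658  -0.0542]
 [ 0.4604 -0.0404]] [0.56437646 0.02621354] -3.63432137683436 -3.9992442722688573 -4.068879020839205 -3.938993190428846
red [[0.6116 0.077 ]
 [0.6524 0.0732]
 [0.6487 0.0243]
 [0.61   0.0272]] [0.63066252 0.05042096] [np.float64(0.0498), np.float64(0.041), np.float64(0.049), np.float64(0.0388)] -1.84059162198551
blue [[ 0.6185  0.0177]
 [ 0.6379  0.0165]
 [ 0.6356 -0.032 ]
 [ 0.6158 -0.031 ]] [ 0.62696393 -0.00719815] [np.float64(0.0488), np.float64(0.0194), np.float64(0.0486), np.float64(0.0198)] -3.149784236081558
plate [[ 0.5377  0.0847]
 [ 0.6073  0.0788]
 [ 0.5982 -0.0301]
 [ 0.5286 -0.024 ]] [0.56794593 0.02733344] [np.float64(0.109), np.float64(0.0699), np.float64(0.1093), np.float64(0.0699)] -4.78022855409391 -4.7961696141334755 -4.822233763391592
```

The bolts, jig edges and stops agree: jig centre (0.5648, 0.0262), yaw -3.95°. Both stops land where the given layout puts them, to within 1 mm. The plate is askew by about -0.85°, leaving about 17 mm to the blue stop. Next I'll look at the rack.

>>> apply_moves(rows=[[-0.0245,0.074,0,0,0,0,1],[-0.0245,0.074,0,0,0,0,1],[-0.0245,0.074,0,0,0,0,1],[-0.0245,0.074,0,0,0,0,1],[-0.0245,0.074,0,0,0,0,1],[-0.0245,0.074,0,0,0,0,1],[-0.0245,0.074,0,0,0,0,1],[0,0,0,0,0,0,1]])

```text
time: 2.75
tcp_pos: [0.4546, 0.2746, 0.2478]
orientation: [[-0.0, 1.0, 0.005], [0.003, 0.005, -1.0], [-1.0, -0.0, -0.003]]
force: [-0.9, 0.2, 0.5]
width: 0.0851
```

Run:
```python
from h import *
import pickle
ctrl.get_image("scene");ctrl.get_image("scene");ctrl.get_image("scene")
s=ctrl.observe();i=ctrl.get_image("wrist");cv2.imwrite("pics/w3.png",i);pickle.dump(s,open("w3.pkl","wb"))
print(s["tcp_pos"],s["qvel"].round(3),s["orientation"].round(4))
```

```text
[0.45769232 0.26815305 0.24709996] [ 0.02   0.001  0.011  0.001  0.002 -0.001  0.003] [[ 1.0e-04  1.0e+00 -2.5e-03]
 [-1.5e-03 -2.5e-03 -1.0e+00]
 [-1.0e+00  1.0e-04  1.5e-03]]
```

View pics/w3.png

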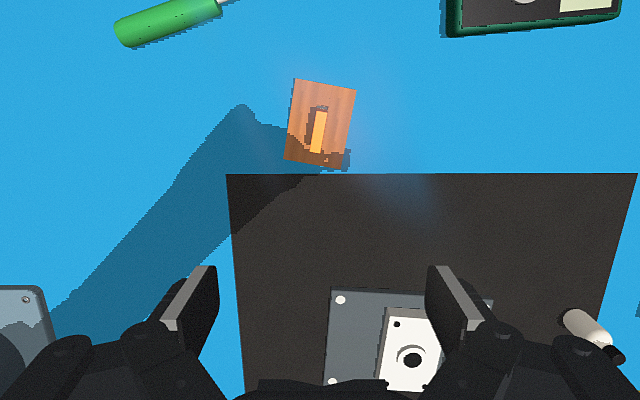

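The rack is at about (320,125) and the orange top at about (318,130), turned a few degrees.

Run:
```python
from h import *
import pickle
i=cv2.imread("pics/w3.png")
cv2.imwrite("pics/w3c.png",cv2.resize(i[70:180,270:370],None,fx=6,fy=6,interpolation=cv2.INTER_CUBIC)[:600])
```

```text
(no output)
```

View pics/w3c.png

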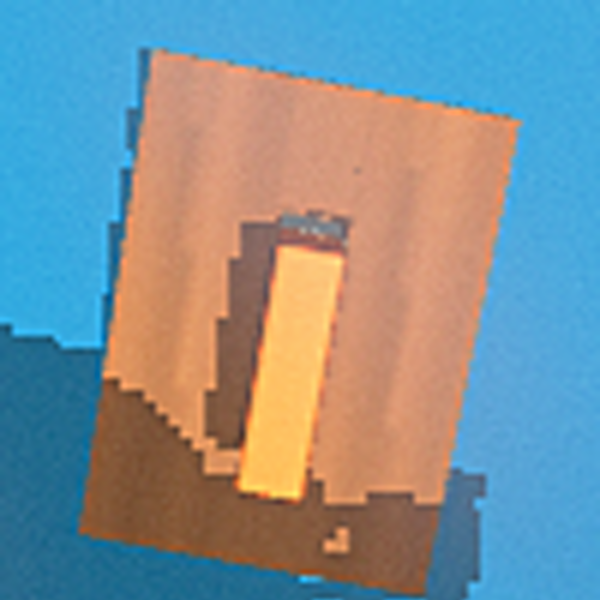

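Run:
```python
from h import *
import pickle
s=pickle.load(open("w3.pkl","rb"));c=cam("wrist",s)
f=lambda L,z:np.array([plane(c,270+(x+.5)/6-.5,70+(y+.5)/6-.5,z)[:2] for x,y in L])
ang=lambda a,b:np.degrees(np.arctan2(*(b-a)[::-1]))
for n,L,z in(("sp",[(277,246),(345,252),(302,500),(240,492)],.08),("rack",[(152,50),(520,121),(426,594),(80,532)],.028)):
    P=f(L,z);print(n,P.round(4).tolist(),P.mean(0),[np.linalg.norm(P[k]-P[k-1]).round(4) for k in range(4)],ang(P[3],P[0])-90,ang(P[2],P[1])-90,ang(P[0],P[1]),ang(P[3],P[2]))
```

```text
sp [[0.4538, 0.3243], [0.4634, 0.3234], [0.4572, 0.2883], [0.4482, 0.2894]] [0.45565881 0.30634635] [np.float64(0.0353), np.float64(0.0096), np.float64(0.0357), np.float64(0.0091)] -9.12007430578214 -9.881976030707918 -4.972162469395496 -7.486849510941639
rack [[0.4332, 0.3509], [0.4923, 0.34], [0.4783, 0.262], [0.4191, 0.2729]] [0.45572973 0.3064279 ] [np.float64(0.0793), np.float64(0.06), np.float64(0.0792), np.float64(0.0602)] -10.296961467265575 -10.136242801683238 -10.462985585525281 -10.427700811849137
```

Spacer top centre is (0.4557, 0.3063) and rack centre (0.4557, 0.3064), with sizes correct; yaw is about -10°. I'll align and go down.

>>> apply_moves(rows=[[-0.001,0.02,-0.03,0,0,-0.055,1],[-0.001,0.02,-0.03,0,0,-0.055,1],[-0.001,0.02,-0.03,0,0,-0.055,1],[-0.001,0.016,-0.03,0,0,0,1],[0,0,-0.03,0,0,0,1],[0,0,-0.03,0,0,0,1],[0,0,-0.03,0,0,0,1],[0,0,-0.03,0,0,0,1]])

```text
time: 3.75
tcp_pos: [0.4552, 0.3073, 0.126]
orientation: [[-0.0, 0.985, -0.172], [-0.0, -0.172, -0.985], [-1.0, -0.0, 0.0]]
force: [-0.1, 0.3, -0.3]
width: 0.0855
```

Run:
```python
from h import *
import pickle
ctrl.get_image("scene");ctrl.get_image("scene");ctrl.get_image("scene")
s=ctrl.observe();i=ctrl.get_image("wrist");cv2.imwrite("pics/w4.png",i);pickle.dump(s,open("w4.pkl","wb"))
print(s["tcp_pos"],s["qvel"].round(3),s["orientation"].round(4))
```

```text
[0.45447202 0.30736744 0.12618964] [ 0.003 -0.024 -0.013 -0.024 -0.007  0.01   0.002] [[-0.0018  0.9852 -0.1713]
 [-0.0013 -0.1713 -0.9852]
 [-1.     -0.0016  0.0016]]
```

View pics/w4.png

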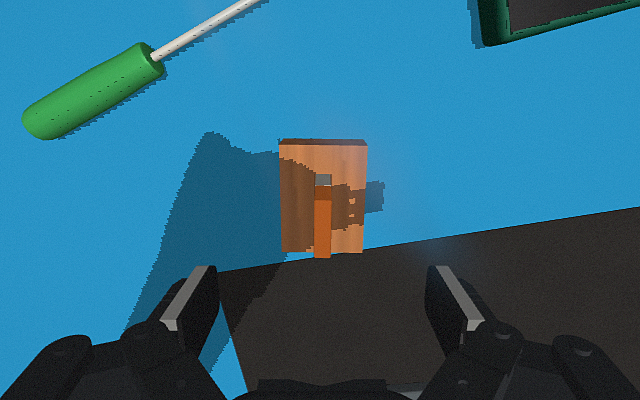

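The spacer is centred between the jaws and square to them (orange at x≈323). I'll go down to grip height.

>>> apply_moves(rows=[[0.002,-0.002,-0.026,0,0,0,1],[0,0,-0.026,0,0,0,1],[0,0,-0.026,0,0,0,1],[0,0,-0.026,0,0,0,1],[0,0,-0.026,0,0,0,1],[0,0,-0.026,0,0,0,1],[0,0,0,0,0,0,1],[0,0,0,0,0,0,0.5]])

```text
time: 4.75
tcp_pos: [0.4559, 0.3071, 0.049]
orientation: [[-0.001, 0.985, -0.171], [-0.0, -0.171, -0.985], [-1.0, -0.0, 0.0]]
force: [-0.3, 0.0, -0.6]
width: 0.0732
```

>>> apply_moves(rows=[[0,0,0,0,0,0,0],[0,0,0,0,0,0,0],[0,0,0,0,0,0,0],[0,0,0,0,0,0,0],[0,0,0,0,0,0,0],[0,0,0,0,0,0,0],[0,0,0,0,0,0,0],[0,0,0,0,0,0,0]])

```text
time: 5.55
tcp_pos: [0.456, 0.3072, 0.0496]
orientation: [[0.0, 0.985, -0.171], [0.0, -0.171, -0.985], [-1.0, 0.0, -0.0]]
force: [-0.9, -1.0, 7.1]
width: 0.0088
```

Run:
```python
from h import *
s=ctrl.observe();i=ctrl.get_image("wrist");cv2.imwrite("pics/w5.png",i)
print(s["tcp_pos"],s["force"],s["torque"],s["width"],s["orientation"].round(4))
```

```text
[0.45603403 0.3071798  0.04962448] [-0.92081994 -1.03496359  7.120714  ] [-0.17854666  0.35886787 -0.05198404] 0.008812620487498153 [[ 1.000e-04  9.852e-01 -1.714e-01]
 [ 1.000e-04 -1.714e-01 -9.852e-01]
 [-1.000e+00  1.000e-04 -1.000e-04]]
```

View pics/w5.png

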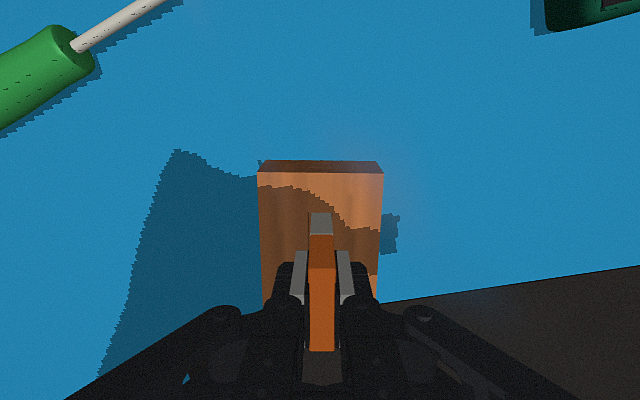

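Gripped, with an opening of 8.8 mm. I'll lift straight up.

>>> apply_moves(rows=[[0,0,0.01,0,0,0,0],[0,0,0.02,0,0,0,0],[0,0,0.02,0,0,0,0],[0,0,0.03,0,0,0,0],[0,0,0.03,0,0,0,0],[0,0,0.03,0,0,0,0],[0,0,0.03,0,0,0,0],[0,0,0.02,0,0,0,0]])

```text
time: 6.4
tcp_pos: [0.4565, 0.3074, 0.1462]
orientation: [[0.001, 0.985, -0.171], [0.001, -0.171, -0.985], [-1.0, 0.001, -0.001]]
force: [0.3, 0.9, -1.1]
width: 0.0089
```

>>> apply_moves(rows=[[0.02,-0.04,0,0,0,0.0125,0],[0.02,-0.04,0,0,0,0.0125,0],[0.02,-0.04,0,0,0,0.0125,0],[0.02,-0.04,0,0,0,0.0125,0],[0.02,-0.04,0,0,0,0.0125,0],[0.02,-0.04,0,0,0,0.0125,0],[0.02,-0.04,0,0,0,0.0125,0],[0.02,-0.04,0,0,0,0.0125,0]])

```text
time: 7.2
tcp_pos: [0.5363, 0.1461, 0.1447]
orientation: [[-0.0, 0.998, -0.067], [-0.0, -0.067, -0.998], [-1.0, -0.0, 0.0]]
force: [-0.4, -0.1, -2.0]
width: 0.0091
```

>>> apply_moves(rows=[[0.02,-0.04,0,0,0,0,0],[0.02,-0.04,0,0,0,0,0],[0.02,-0.04,0,0,0,0,0],[0.02,-0.04,0,0,0,0,0],[0.02,-0.04,0,0,0,0,0],[0.02,-0.04,0,0,0,0,0],[0.02,-0.04,0,0,0,0,0],[0,0,0,0,0,0,0]])

```text
time: 8.0
tcp_pos: [0.6072, 0.0025, 0.1444]
orientation: [[0.001, 0.997, -0.073], [-0.002, -0.073, -0.997], [-1.0, 0.001, 0.002]]
force: [0.1, -0.3, -2.3]
width: 0.0091
```

Run:
```python
from h import *
import pickle
[ctrl.get_image("scene") for _ in range(4)]
s=ctrl.observe();i=ctrl.get_image("wrist");cv2.imwrite("pics/w6.png",i);pickle.dump(s,open("w6.pkl","wb"))
b=ctrl.get_image("side");cv2.imwrite("pics/s6.png",cv2.resize(b[120:240,290:400],None,fx=5,fy=5,interpolation=cv2.INTER_CUBIC))
print(s["tcp_pos"],s["force"],s["width"],s["qvel"].round(3),s["orientation"].round(4))
```

```text
[0.60553041 0.00842935 0.14445508] [-0.38695996  0.42186239 -1.28411669] 0.008847975579800972 [-0.005  0.     0.     0.001  0.003 -0.002  0.002] [[-4.000e-04  9.978e-01 -6.590e-02]
 [ 8.000e-04 -6.590e-02 -9.978e-01]
 [-1.000e+00 -4.000e-04 -8.000e-04]]
```

View pics/w6.png

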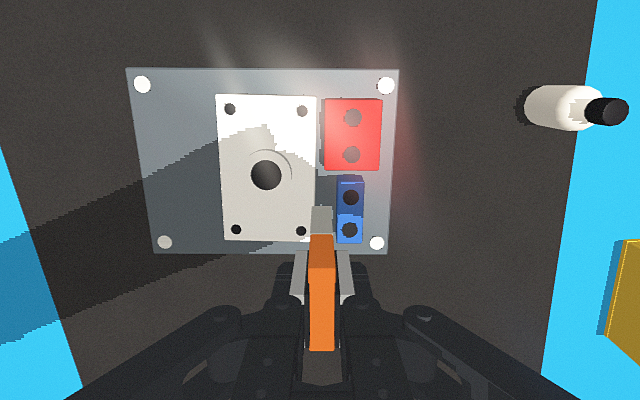

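View pics/s6.png

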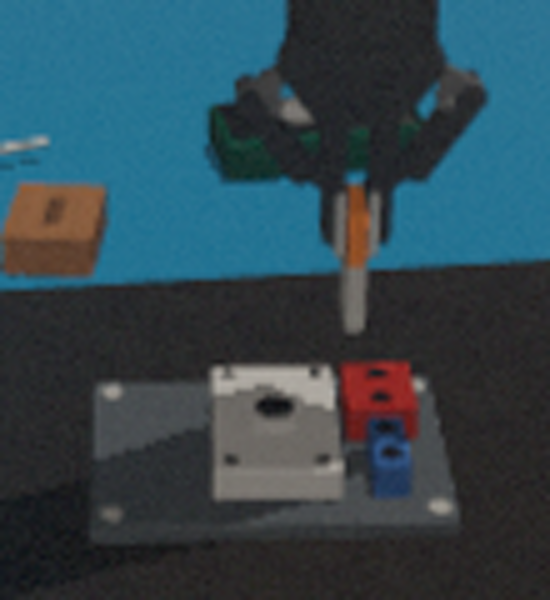

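The spacer hangs upright in the jaws, with the jig, plate and stops clear in view. I'll measure again from this pose before placing.

Run:
```python
from h import *
i=cv2.imread("pics/w6.png")
cv2.imwrite("pics/w6c.png",cv2.resize(i[60:260,200:400],None,fx=3,fy=3,interpolation=cv2.INTER_CUBIC))
```

```text
(no output)
```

View pics/w6c.png

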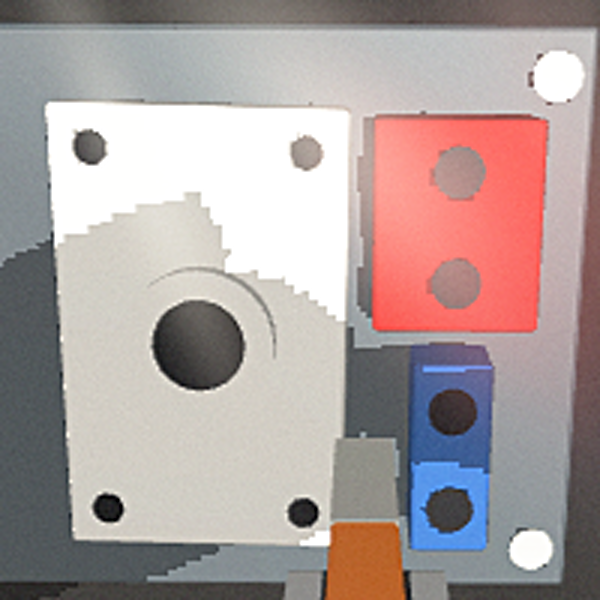

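Run:
```python
from h import *
import pickle
s=pickle.load(open("w6.pkl","rb"));c=cam("wrist",s)
f=lambda L,z,o=(200,60),k=3:np.array([plane(c,o[0]+(x+.5)/k-.5,o[1]+(y+.5)/k-.5,z)[:2] for x,y in L])
ang=lambda a,b:np.degrees(np.arctan2(*(b-a)[::-1]))
B=f([(142,84),(386,85),(377,243),(165,242)],.014,(0,0),1);print("bolts",B.round(4).tolist(),B.mean(0),ang(B[0],B[1]),ang(B[3],B[2]))
for n,L,z in(("red",[(375,115),(547,120),(537,331),(373,329)],.034),("blue",[(411,368),(491,368),(486,550),(411,549)],.034),("plate",[(47,102),(350,108),(330,545),(73,541)],.032)):
    P=f(L,z);print(n,P.round(4).tolist(),P.mean(0),[np.linalg.norm(P[k]-P[k-1]).round(4) for k in range(4)],ang(P[3],P[0])-90,ang(P[2],P[1])-90,ang(P[0],P[1]),ang(P[3],P[2]))
# spacer axis: bottom far edge
zb=s["tcp_pos"][2]-.0396
P=f([(336,437),(397,439)],zb);print("spacer bottom(+y edge)",P,np.linalg.norm(P[0]-P[1]),P.mean(0)-s["tcp_pos"][:2])
```

```text
bolts [[0.4812, 0.0946], [0.6582, 0.0825], [0.6495, -0.043], [0.4729, -0.0307]] [0.56543286 0.02582297] -3.918220999861512 -3.9844762760799957
red [[0.613, 0.077], [0.6519, 0.0734], [0.6489, 0.0243], [0.6094, 0.0274]] [0.63080836 0.05055668] [np.float64(0.0498), np.float64(0.0391), np.float64(0.0492), np.float64(0.0396)] -4.101232473211184 -3.543960354812569 -5.298390996615405 -4.406935235051447
blue [[0.6181, 0.0171], [0.6376, 0.0158], [0.6349, -0.0328], [0.6156, -0.0312]] [ 0.6265115  -0.00778718] [np.float64(0.0484), np.float64(0.0195), np.float64(0.0487), np.float64(0.0194)] -2.956245016290623 -3.1663272312850523 -3.691065744440732 -4.524518947231794
plate [[0.5385, 0.0846], [0.6074, 0.0789], [0.5947, -0.0297], [0.5282, -0.0243]] [0.56717852 0.02739078] [np.float64(0.1094), np.float64(0.0691), np.float64(0.1093), np.float64(0.0667)] -5.380506512954852 -6.6786465927866345 -4.785180623859717 -4.663512417083615
spacer bottom(+y edge) [[0.60214829 0.02466464]
 [0.61306077 0.02358   ]] 0.010966251650538472 [0.00207412 0.01569297]
```

Second measurement agrees to about 1 mm: jig centre (0.5654, 0.0258), blue stop face x≈0.617, and a gap of about 17 mm. I'll aim for spacer centre (0.610, -0.006), then descend to about 8 mm above the jig and look.

>>> apply_moves(rows=[[0.004,-0.014,0,0,0,0,0],[0.004,-0.014,0,0,0,-0.002,0],[0,0,-0.03,0,0,0,0],[0,0,-0.03,0,0,0,0],[0,0,-0.03,0,0,0,0],[0,0,-0.02,0,0,0,0],[0,0,-0.01,0,0,0,0],[0,0,0,0,0,0,0]])

```text
time: 9.1
tcp_pos: [0.6094, -0.0067, 0.0833]
orientation: [[-0.002, 0.998, -0.069], [0.0, -0.069, -0.998], [-1.0, -0.002, -0.0]]
force: [-0.0, 0.9, -1.1]
width: 0.009
```

Run:
```python
from h import *
import pickle
[ctrl.get_image("scene") for _ in range(3)]
s=ctrl.observe();i=ctrl.get_image("wrist");cv2.imwrite("pics/w7.png",i);pickle.dump(s,open("w7.pkl","wb"))
b=ctrl.get_image("side");cv2.imwrite("pics/s7.png",cv2.resize(b[140:240,300:400],None,fx=6,fy=6,interpolation=cv2.INTER_CUBIC))
print(s["tcp_pos"],s["force"],s["width"],s["qvel"].round(3),s["orientation"].round(4))
```

```text
[ 0.61056743 -0.00678684  0.08485763] [ 0.64450873  0.0434012  -1.74304257] 0.009225420295283008 [ 0.002 -0.006 -0.002 -0.001  0.    -0.001  0.   ] [[ 1.100e-03  9.976e-01 -6.940e-02]
 [ 1.000e-04 -6.940e-02 -9.976e-01]
 [-1.000e+00  1.100e-03 -2.000e-04]]
```

View pics/w7.png

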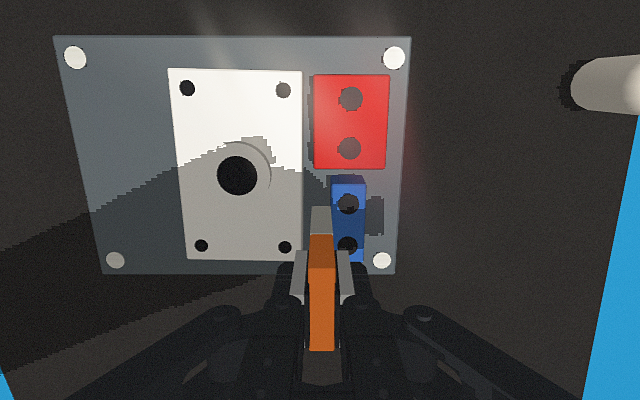

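View pics/s7.png

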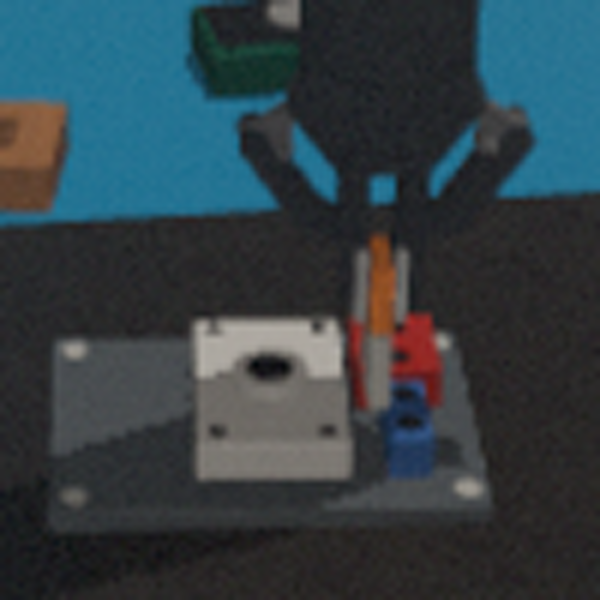

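The wrist view shows the spacer's lower end at (311–332, 207), between plate and blue stop. A quick ray check before lowering further.

Run:
```python
from h import *
import pickle
s=pickle.load(open("w7.pkl","rb"));s["tcp_pos"]=np.array([.610,-.0067,.0842]);c=cam("wrist",s)
i=cv2.imread("pics/w7.png");cv2.imwrite("pics/w7c.png",cv2.resize(i[160:280,270:390],None,fx=5,fy=5,interpolation=cv2.INTER_CUBIC))
```

```text
(no output)
```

View pics/w7c.png

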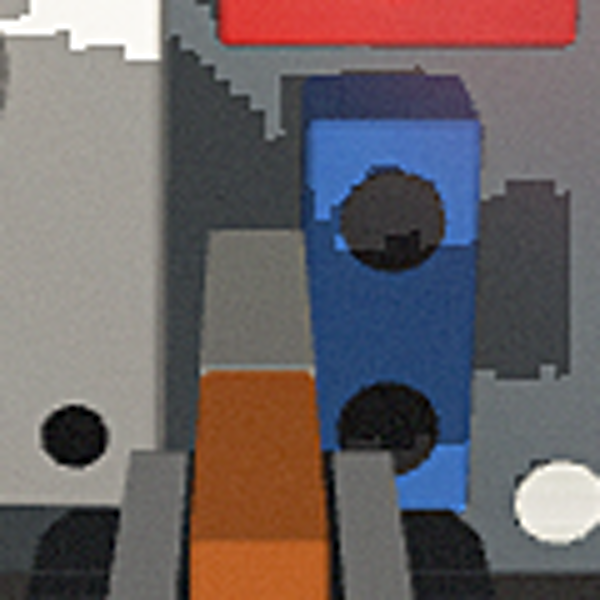

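Run:
```python
from h import *
import pickle
s=pickle.load(open("w7.pkl","rb"));s["tcp_pos"]=np.array([.610,-.0067,.0842]);c=cam("wrist",s)
f=lambda x,y,z:plane(c,270+(x+.5)/5-.5,160+(y+.5)/5-.5,z)[:2].round(4)
zb=.0842-.0396
print("spacer bottom edge",f(208,231,zb),f(304,229,zb), "blue face top",f(307,120,.034),f(312,300,.034),"plate far top",f(163,70,.032),f(161,440,.032))
print("boundary steel/orange z+39", f(201,372,zb+.039),f(315,372,zb+.039))
```

```text
spacer bottom edge [0.6065 0.0093] [0.6168 0.0088] blue face top [0.618 0.018] [ 0.6172 -0.0036] plate far top [0.6022 0.0243] [ 0.5981 -0.0211]
boundary steel/orange z+39 [0.6069 0.0098] [0.6168 0.0091]
```

Clearance to blue measures only about 1 mm against about 5.7 mm to the plate, so I'll shift -1.2 mm in x and +1.5 mm in y, then lower to a few mm above the jig.

>>> apply_moves(rows=[[-0.0024,0.003,0,0,0,0,0],[0,0,0,0,0,0,0],[0,0,-0.01,0,0,0,0],[0,0,-0.015,0,0,0,0],[0,0,-0.015,0,0,0,0],[0,0,-0.01,0,0,0,0],[0,0,-0.006,0,0,0,0],[0,0,0,0,0,0,0]])

```text
time: 10.15
tcp_pos: [0.6084, -0.0054, 0.0556]
orientation: [[-0.001, 0.998, -0.069], [0.0, -0.069, -0.998], [-1.0, -0.001, 0.0]]
force: [0.1, -0.5, -1.7]
width: 0.0095
```

>>> apply_moves(rows=[[0,0,0,0,0,0,0],[0,0,-0.002,0,0,0,0],[0,0,0,0,0,0,0],[0,0,0,0,0,0,0],[0,0,0,0,0,0,0],[0,0,0,0,0,0,0],[0,0,0,0,0,0,0],[0,0,0,0,0,0,0]])

```text
time: 10.95
tcp_pos: [0.6088, -0.0055, 0.0553]
orientation: [[0.0, 0.998, -0.07], [-0.0, -0.07, -0.998], [-1.0, 0.0, 0.0]]
force: [-0.8, -0.4, -1.9]
width: 0.0089
```

Run:
```python
from h import *
import pickle
S=[]
for _ in range(3): ctrl.get_image("scene");S.append(ctrl.observe()["tcp_pos"])
s=ctrl.observe();i=ctrl.get_image("wrist");cv2.imwrite("pics/w8.png",i);pickle.dump(s,open("w8.pkl","wb"))
b=ctrl.get_image("side");cv2.imwrite("pics/s8.png",np.hstack([cv2.resize(b[155:235,320:400],None,fx=5,fy=5,interpolation=cv2.INTER_CUBIC),cv2.resize(i[130:290,270:430],(400,400),interpolation=cv2.INTER_CUBIC)]))
print(np.round(S,4),s["tcp_pos"],s["force"],s["width"],s["qvel"].round(3))
```

```text
[[ 0.6089 -0.0055  0.0553]
 [ 0.6088 -0.0054  0.0553]
 [ 0.6088 -0.0054  0.0553]] [ 0.60883496 -0.00543898  0.0552783 ] [ 0.11401261 -0.58082326 -1.84648922] 0.009196849325871842 [ 0.    -0.001  0.002  0.001 -0.    -0.001  0.001]
```

View pics/s8.png

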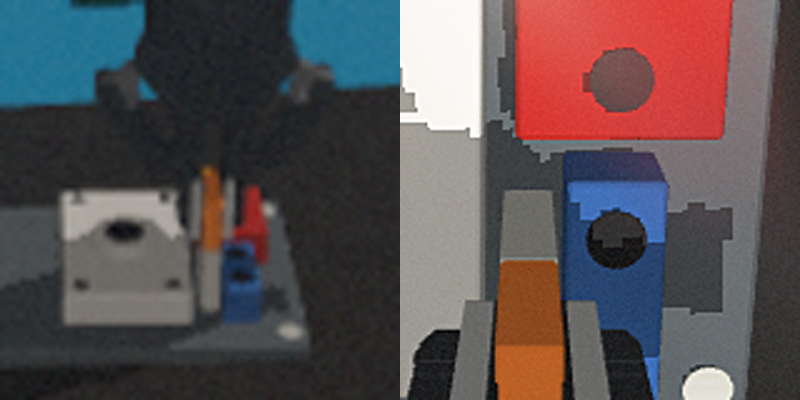

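The spacer is in the gap, clear on both sides, with no contact. The last 3–4 mm go in small steps.

>>> apply_moves(rows=[[0,0,-0.002,0,0,0,0],[0,0,-0.002,0,0,0,0],[0,0,-0.002,0,0,0,0],[0,0,0,0,0,0,0],[0,0,0,0,0,0,0],[0,0,0,0,0,0,0],[0,0,0,0,0,0,0],[0,0,0,0,0,0,0]])

```text
time: 12.0
tcp_pos: [0.6088, -0.0055, 0.0523]
orientation: [[0.0, 0.998, -0.069], [-0.0, -0.069, -0.998], [-1.0, 0.0, 0.0]]
force: [0.0, 0.6, -0.9]
width: 0.009
```

>>> apply_moves(rows=[[0,0,-0.001,0,0,0,0],[0,0,0,0,0,0,0],[0,0,0,0,0,0,0],[0,0,0,0,0,0,0],[0,0,0,0,0,0,0],[0,0,0,0,0,0,0],[0,0,0,0,0,0,0],[0,0,0,0,0,0,0]])

```text
time: 12.8
tcp_pos: [0.6088, -0.0055, 0.0518]
orientation: [[0.0, 0.998, -0.07], [-0.0, -0.07, -0.998], [-1.0, 0.0, 0.0]]
force: [-0.1, -0.2, -2.5]
width: 0.0088
```

>>> apply_moves(rows=[[0,0,-0.001,0,0,0,0],[0,0,0,0,0,0,0],[0,0,0,0,0,0,0],[0,0,0,0,0,0,0],[0,0,0,0,0,0,0],[0,0,0,0,0,0,0],[0,0,0,0,0,0,0],[0,0,0,0,0,0,0]])

```text
time: 13.6
tcp_pos: [0.6089, -0.0054, 0.0517]
orientation: [[0.0, 0.998, -0.069], [-0.0, -0.069, -0.998], [-1.0, 0.0, 0.0]]
force: [-2.3, -0.8, 4.8]
width: 0.0094
```

>>> apply_moves(rows=[[0,0,-0.001,0,0,0,0],[0,0,0,0,0,0,0],[0,0,0,0,0,0,0],[0,0,0,0,0,0,0],[0,0,0,0,0,0,0],[0,0,0,0,0,0,0],[0,0,0,0,0,0,0],[0,0,0,0,0,0,0]])

```text
time: 14.4
tcp_pos: [0.609, -0.0054, 0.0516]
orientation: [[0.0, 0.998, -0.069], [-0.0, -0.069, -0.998], [-1.0, 0.0, 0.0]]
force: [-3.6, -0.3, 9.5]
width: 0.009
```

Contact: the force went from -2.5 to +9.5 N at z≈0.0517. I'll ease half a millimetre and release.

>>> apply_moves(rows=[[0,0,0.001,0,0,0,0],[0,0,0,0,0,0,0],[0,0,0,0,0,0,0.15],[0,0,0,0,0,0,0.25],[0,0,0,0,0,0,0.4],[0,0,0,0,0,0,0.5],[0,0,0,0,0,0,0.5],[0,0,0,0,0,0,0.5]])

```text
time: 15.2
tcp_pos: [0.6088, -0.0054, 0.0512]
orientation: [[0.0, 0.998, -0.07], [0.0, -0.07, -0.998], [-1.0, 0.0, -0.0]]
force: [0.3, -0.1, -0.7]
width: 0.0424
```

Run:
```python
from h import *
s=ctrl.observe();i=ctrl.get_image("wrist")
b=ctrl.get_image("side");cv2.imwrite("pics/s9.png",np.hstack([cv2.resize(b[155:235,320:400],None,fx=5,fy=5,interpolation=cv2.INTER_CUBIC),cv2.resize(i[130:330,240:440],(400,400),interpolation=cv2.INTER_CUBIC)]))
print(s["tcp_pos"],s["force"],s["width"])
```

```text
[ 0.60883587 -0.00544542  0.05123981] [ 0.28054851 -0.12855894 -0.66075248] 0.04240854632684752
```

View pics/s9.png

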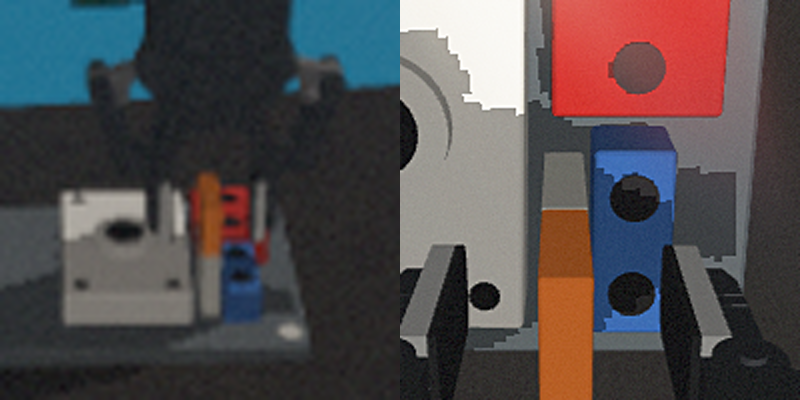

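The spacer is standing free and upright between plate and blue stop, with the jaws open to 42 mm. I'll lift straight up and go behind the plate, turning 90° and shutting the fingers.

>>> apply_moves(rows=[[0,0,0.01,0,0,0,0.5],[0,0,0.02,0,0,0,0.5],[0,0,0.03,0,0,0,0.5],[0,0,0.03,0,0,0,0.5],[0,0,0.03,0,0,0,0.5],[0,0,0.03,0,0,0,0.5],[0,0,0.03,0,0,0,0.5],[0,0,0.02,0,0,0,0.5]])

```text
time: 16.1
tcp_pos: [0.6094, -0.0054, 0.1532]
orientation: [[0.002, 0.998, -0.07], [-0.0, -0.07, -0.998], [-1.0, 0.002, -0.0]]
force: [-0.4, 0.1, 0.3]
width: 0.0428
```

>>> apply_moves(rows=[[-0.0175,0.006,0,0,0,0.125,0],[-0.0175,0.006,0,0,0,0.125,0],[-0.0175,0.006,0,0,0,0.125,0],[-0.0175,0.006,0,0,0,0.125,0],[-0.0175,0.006,0,0,0,0.125,0],[-0.0175,0.006,0,0,0,0.125,0],[-0.0175,0.006,0,0,0,0.125,0],[-0.0175,0.006,0,0,0,0.125,0]])

```text
time: 16.9
tcp_pos: [0.5384, 0.0185, 0.1516]
orientation: [[-0.0, 0.555, 0.832], [-0.0, 0.832, -0.555], [-1.0, -0.0, 0.0]]
force: [-0.2, -0.7, 0.0]
width: 0.0001
```

>>> apply_moves(rows=[[-0.0175,0.006,0,0,0,0.125,0],[-0.0175,0.006,0,0,0,0.125,0],[-0.0175,0.006,0,0,0,0.125,0],[-0.0175,0.006,0,0,0,0.125,0],[0,0,0,0,0,0,0],[0,0,0,0,0,0,0],[0,0,0,0,0,0,0],[0,0,0,0,0,0,0]])

```text
time: 17.7
tcp_pos: [0.5043, 0.0304, 0.1514]
orientation: [[0.0, 0.071, 0.997], [-0.0, 0.997, -0.071], [-1.0, -0.0, 0.0]]
force: [0.1, 1.1, -0.6]
width: -0.0
```

Run:
```python
from h import *
import pickle
s=ctrl.observe();i=ctrl.get_image("wrist");cv2.imwrite("pics/w10.png",i);pickle.dump(s,open("w10.pkl","wb"))
print(s["tcp_pos"],s["force"],s["width"],s["orientation"].round(4),s["joint_pos"].round(2),s["qvel"].round(2))
```

```text
[0.50428578 0.03037911 0.15138731] [ 0.12572346  1.13263411 -0.62110109] -4.016614413060204e-06 [[ 4.000e-04  7.140e-02  9.974e-01]
 [-2.000e-04  9.974e-01 -7.140e-02]
 [-1.000e+00 -1.000e-04  4.000e-04]] [ 0.56  0.58 -0.91  1.95  0.58  0.91  0.84] [ 0.    0.   -0.    0.    0.    0.    0.01]
```

View pics/w10.png

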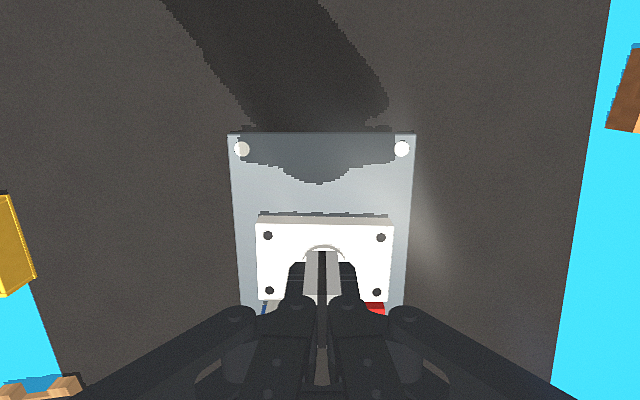

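Fingers are shut behind the plate, with the near edge at (257,223)–(393,225) in the image. I'll measure the edge midpoint.

Run:
```python
from h import *
import pickle
s=pickle.load(open("w10.pkl","rb"));c=cam("wrist",s)
i=cv2.imread("pics/w10.png")
for y0,y1 in((215,230),):
    g=cv2.cvtColor(i,cv2.COLOR_BGR2GRAY)
    for x in(262,300,350,388): print(x,g[208:232,x])
print([plane(c,u,v,.032).round(4) for u,v in((255.5,222.5),(394,224.5),(325,223.5))])
B=[plane(c,u,v,.014).round(4) for u,v in((242,149),(402,149))];print(B)
```

```text
262 [190 189 201  85  97  98  91 203 183 178 177 179 181 177 174 240 255 255
 255 255 255 255 255 255]
300 [187 191 190 191 204  92 105  95 190 180 180 182 185 186 183 171 255 255
 255 255 255 255 255 255]
350 [190 195 194 193 200 211  93  95  93 188 184 182 178 186 187 176 167 255
 255 255 255 255 255 255]
388 [203 208 203 206 205 209 205 202 207 201 197 196 193 199 193 198 195 193
 255 255 255 255 255 255]
[array([ 0.5274, -0.0233,  0.032 ]), array([0.5367, 0.0854, 0.032 ]), array([0.5321, 0.0312, 0.032 ])]
[array([ 0.4718, -0.0301,  0.014 ]), array([0.4806, 0.0956, 0.014 ])]
```

>>> apply_moves(rows=[[-0.004,0.0054,-0.04,0,0,0,0],[0,0,-0.04,0,0,0,0],[0,0,-0.04,0,0,0,0],[0,0,-0.04,0,0,0,0],[0,0,-0.04,0,0,0,0],[0,0,-0.03,0,0,0,0],[0,0,-0.02,0,0,0,0],[0,0,-0.01,0,0,0,0]])

```text
time: 18.55
tcp_pos: [0.5017, 0.0333, 0.0206]
orientation: [[-0.001, 0.07, 0.998], [-0.0, 0.998, -0.07], [-1.0, -0.0, -0.001]]
force: [-0.2, 1.5, -0.1]
width: -0.0002
```

>>> apply_moves(rows=[[0.006,-0.0004,0,0,0,0,0],[0.006,-0.0004,0,0,0,0,0],[0.006,-0.0004,0,0,0,0,0],[0.006,-0.0004,0,0,0,0,0],[0.003,-0.0002,0,0,0,0,0],[0,0,0,0,0,0,0],[0,0,0,0,0,0,0],[0,0,0,0,0,0,0]])

```text
time: 19.35
tcp_pos: [0.5152, 0.0324, 0.0213]
orientation: [[-0.0, 0.069, 0.998], [-0.0, 0.998, -0.069], [-1.0, -0.0, -0.0]]
force: [0.1, -0.3, 0.1]
width: 0.0
```

Run:
```python
from h import *
s=ctrl.observe();i=ctrl.get_image("wrist");cv2.imwrite("pics/w11.png",i)
b=ctrl.get_image("side");cv2.imwrite("pics/s11.png",np.hstack([cv2.resize(b[155:235,300:400],None,fx=4,fy=4,interpolation=cv2.INTER_CUBIC),cv2.resize(i[:,120:520],(400,400))[40:360]]))
print(s["tcp_pos"],s["force"],s["width"],s["orientation"].round(3))
```

```text
[0.51517904 0.03236544 0.02130357] [ 0.08054751 -0.31602882  0.14600494] 3.6501946712130566e-05 [[-0.     0.069  0.998]
 [-0.     0.998 -0.069]
 [-1.    -0.    -0.   ]]
```

View pics/s11.png

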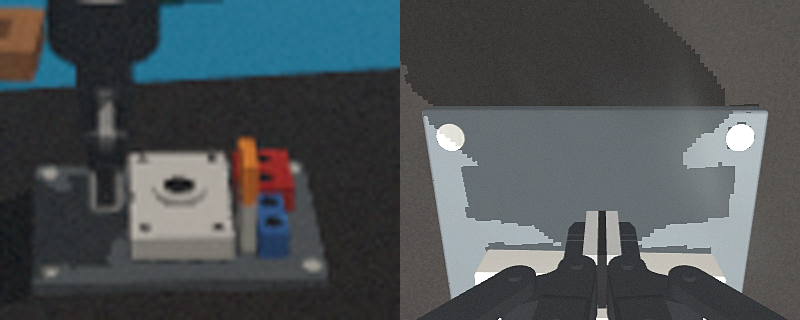

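The spacer still stands and the shut fingers are about 6 mm from the plate's edge. I'll push slowly along the jig's +x.

>>> apply_moves(rows=[[0.003,-0.0002,0,0,0,0,0],[0.003,-0.0002,0,0,0,0,0],[0.002,-0.0001,0,0,0,0,0],[0.002,-0.0001,0,0,0,0,0],[0.002,-0.0001,0,0,0,0,0],[0.002,-0.0001,0,0,0,0,0],[0.002,-0.0002,0,0,0,0,0],[0,0,0,0,0,0,0]])

```text
time: 20.25
tcp_pos: [0.5232, 0.0318, 0.0212]
orientation: [[-0.0, 0.07, 0.998], [-0.0, 0.998, -0.07], [-1.0, -0.0, -0.0]]
force: [-1.1, 0.3, -1.0]
width: 0.0001
```

>>> apply_moves(rows=[[0.001,-0.0001,0,0,0,0,0],[0.001,0,0,0,0,0,0],[0.001,-0.0001,0,0,0,0,0],[0.001,-0.0001,0,0,0,0,0],[0.001,0,0,0,0,0,0],[0.001,-0.0001,0,0,0,0,0],[0,0,0,0,0,0,0],[0,0,0,0,0,0,0]])

```text
time: 21.05
tcp_pos: [0.5261, 0.0317, 0.0213]
orientation: [[-0.0, 0.069, 0.998], [-0.0, 0.998, -0.069], [-1.0, -0.0, -0.0]]
force: [-2.4, 0.3, 0.2]
width: 0.0001
```

Run:
```python
from h import *
s=ctrl.observe();i=ctrl.get_image("scene")
b=ctrl.get_image("side");cv2.imwrite("pics/s12.png",np.hstack([cv2.resize(b[155:235,300:400],None,fx=4,fy=4,interpolation=cv2.INTER_CUBIC),cv2.resize(i[205:285,260:360],None,fx=4,fy=4,interpolation=cv2.INTER_CUBIC)]))
print(s["tcp_pos"],s["force"])
```

```text
[0.52614039 0.03170042 0.02126527] [-2.38949802  0.30851763  0.16038217]
```

View pics/s12.png

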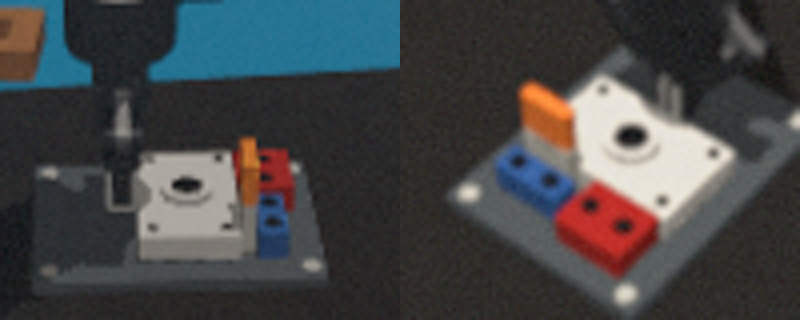

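The plate slides at about 2 N and the spacer stays upright. Continue.

>>> apply_moves(rows=[[0.001,-0.0001,0,0,0,0,0],[0.001,0,0,0,0,0,0],[0.001,-0.0001,0,0,0,0,0],[0.001,-0.0001,0,0,0,0,0],[0.001,0,0,0,0,0,0],[0.001,-0.0001,0,0,0,0,0],[0,0,0,0,0,0,0],[0,0,0,0,0,0,0]])

```text
time: 21.95
tcp_pos: [0.5273, 0.031, 0.0208]
orientation: [[-0.004, 0.069, 0.998], [-0.001, 0.998, -0.069], [-1.0, -0.002, -0.004]]
force: [-8.2, -0.0, 3.5]
width: -0.0001
```

>>> apply_moves(rows=[[0.001,-0.0001,0,0,0,0,0],[0.001,0,0,0,0,0,0],[0.001,-0.0001,0,0,0,0,0],[0,0,0,0,0,0,0],[0,0,0,0,0,0,0],[0,0,0,0,0,0,0],[0,0,0,0,0,0,0],[0,0,0,0,0,0,0]])

```text
time: 22.75
tcp_pos: [0.5274, 0.0311, 0.0205]
orientation: [[-0.006, 0.069, 0.998], [-0.002, 0.998, -0.069], [-1.0, -0.002, -0.006]]
force: [-11.8, 0.3, 4.2]
width: 0.0004
```

Run:
```python
from h import *
s=ctrl.observe();i=ctrl.get_image("scene")
b=ctrl.get_image("side");cv2.imwrite("pics/s13.png",np.hstack([cv2.resize(b[165:235,330:390],(400,467),interpolation=cv2.INTER_CUBIC),cv2.resize(i[210:280,275:335],(400,467),interpolation=cv2.INTER_CUBIC)]))
print(s["tcp_pos"],s["force"],s["torque"])
```

```text
[0.5273693  0.03112319 0.02053325] [-11.78303909   0.34618265   4.17428523] [ 0.04710321  2.34609311 -0.00543514]
```

View pics/s13.png

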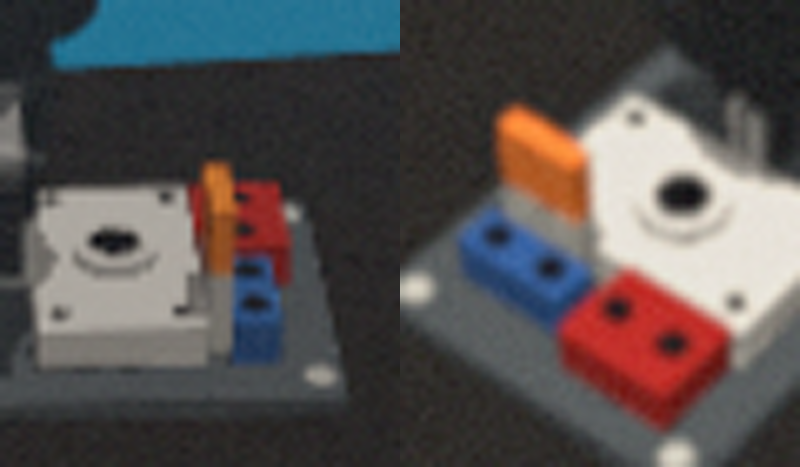

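Side and scene views show the plate against the red stop and the upright spacer between plate and blue stop. I'll press more firmly and check squareness from the wrist view.

>>> apply_moves(rows=[[0.002,-0.0001,0,0,0,0,0],[0.002,-0.0001,0,0,0,0,0],[0.002,-0.0002,0,0,0,0,0],[0,0,0,0,0,0,0],[0,0,0,0,0,0,0],[0,0,0,0,0,0,0],[0,0,0,0,0,0,0],[0,0,0,0,0,0,0]])

```text
time: 23.65
tcp_pos: [0.5274, 0.0312, 0.0199]
orientation: [[-0.011, 0.068, 0.998], [-0.002, 0.998, -0.068], [-1.0, -0.003, -0.011]]
force: [-18.0, 0.5, 7.4]
width: 0.0004
```

Run:
```python
from h import *
import pickle
s=ctrl.observe();i=ctrl.get_image("wrist");pickle.dump(s,open("w14.pkl","wb"));cv2.imwrite("pics/w14.png",i)
print(s["tcp_pos"],s["force"],s["torque"])
```

```text
[0.52740859 0.03118299 0.01989977] [-18.01731339   0.46302438   7.39391225] [ 0.22309494  3.66152588 -0.01394929]
```

View pics/w14.png

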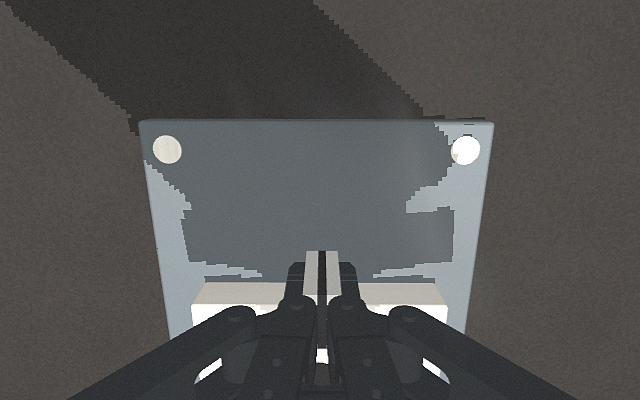

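Run:
```python
from h import *
import pickle
s=pickle.load(open("w14.pkl","rb"));c=cam("wrist",s);g=cv2.cvtColor(cv2.imread("pics/w14.png"),6).astype(float)
pts=[]
for x in list(range(197,222,3))+list(range(420,444,3)):
    col=g[296:312,x]; k=np.argmax(np.diff(col)); 
    t=(col[:3].mean()+col[-3:].mean())/2; j=np.argmax(col>t); v=296+j-1+(t-col[j-1])/(col[j]-col[j-1])
    pts.append(plane(c,x,v,.032)[:2])
p=np.array(pts);print(p[[0,8,9,-1]].round(4),"yaw",np.degrees(np.arctan(-np.polyfit(p[:,1],p[:,0],1)[0])), np.std(p[:,0]-np.polyval(np.polyfit(p[:,1],p[:,0],1),p[:,1])))
A,B=[plane(c,u,v,.014)[:2] for u,v in((167,149.5),(465.5,150.5))];print(A,B,"jig yaw",np.degrees(np.arctan2(-(B-A)[0],(B-A)[1])))
m=np.polyval(np.polyfit(p[:,1],p[:,0],1),.031);print("near edge x at y=.031",m)
# jig-frame x of the near edge relative to the bolts (bolt row at jig x=-89)
mid=(A+B)/2;e=(B-A)/np.linalg.norm(B-A);n=np.array([e[1],-e[0]]);print("edge jig x mm",((np.array([m,.031])-mid)@n)*1e3-89,"expect -25")
```

```text
[[ 0.5349 -0.0224]
 [ 0.5354 -0.0122]
 [ 0.5373  0.0719]
 [ 0.5422  0.0809]] yaw -3.7415398247751104 0.0009684986126605503
[ 0.47160477 -0.03029028] [0.48037645 0.09479867] jig yaw -4.011216035751828
near edge x at y=.031 0.5384163452088059
edge jig x mm -26.63945082491348 expect -25
```

Run:
```python
from h import *
import pickle
s=pickle.load(open("w14.pkl","rb"));c=cam("wrist",s);im=cv2.imread("pics/w14.png");g=cv2.cvtColor(im,6).astype(float)
for x in (197,205,215,424,430,436,442): print(x,g[276:310:1,x].astype(int))
ctrl_s=ctrl.get_image("side");sc=ctrl.get_image("scene")
cv2.imwrite("pics/s15.png",np.hstack([cv2.resize(ctrl_s[175:220,335:385],(400,360),interpolation=cv2.INTER_CUBIC),cv2.resize(sc[220:270,285:335],(400,360),interpolation=cv2.INTER_CUBIC)]))
```

```text
197 [168 164 161 166 164 168 166 162 168 166 163 168 168 165 165 162 163 163
 164 176 176 182 181 182 180 182 174 181 245 255 255 255 255 255]
205 [ 89  90 111 104 108 104 112 183 182 179 180 181 178 177 182 182 178 179
 180 179 182 184 182 175 184 181 177 181 243 255 255 255 255 255]
215 [ 90  98 103  99 101  92 162 183 181 179 174 176 177 183 183 180 181 180
 179 180 179 183 180 181 181 181 183 175 241 255 255 255 255 255]
424 [178 183  95 102 106  99  94 197 179 178 180 181 178 178 183 184 181 181
 183 180 183 186 178 182 181 182 183 174 190 250 255 255 255 255]
430 [169 180  96 109 107 102  95 197 180 175 181 183 176 178 181 183 181 181
 184 179 182 182 184 182 182 180 182 177 194 248 255 255 255 255]
436 [167 169 171 168 170 173 169 172 169 167 172 175 178 180 183 179 179 182
 178 183 179 181 181 182 177 180 180 176 190 245 255 255 255 255]
442 [165 173 164 166 167 170 165 167 169 170 168 167 171 166 170 167 167 171
 169 165 163 174 176 183 185 178 181 178 186 244 255 255 255 255]
```

View pics/s15.png

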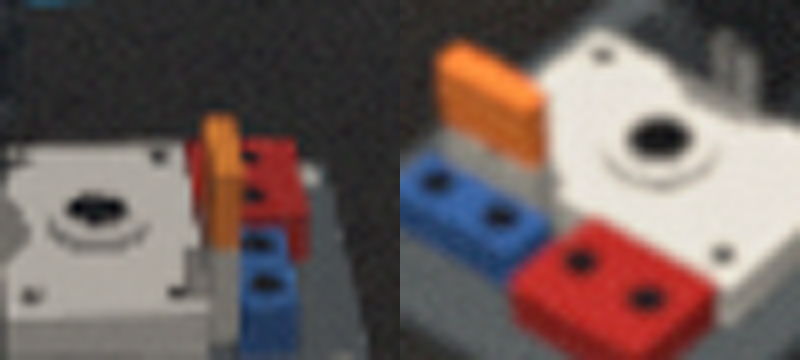

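Edge rows of 303.6 (left) and 304.6 (right) against bolt rows of 149.5 and 150.5 put the plate parallel to the jig within about 0.3°. The plate travelled about 6.3 mm, which matches the measured gap to the red stop, and it is stalled at 18 N. Handing in while pressing.

Run:
```python
from h import *
s=ctrl.observe();print(s["time"],s["force"]);print(ctrl.hand_in())
```

```text
23.8 [-17.59658307   1.05058573   6.9028185 ]
the job is handed in; nothing more can be done
None
```

I put the spacer upright in the gap in front of the blue stop and let go of it. I then pushed the plate's near edge at its middle until it stopped against the red stop and the spacer. I handed the job in at 23.8 s, still pressing with about 18 N.

**Last checks:**
- **Position:** Scene and side views show the spacer upright between plate and blue stop, and the plate against the red stop. The plate stalled after about 6.3 mm, which fits the directly measured gap of 5.7 to 6.9 mm.
- **Squareness:** The plate lies parallel to the jig within about 0.3°. The automatic edge fit behind that was noisy, with about 1 mm scatter; the raw pixel rows agreed.
- **Disagreement:** By the bolt heads, the near edge came out at jig x = -26.6 mm, where flush should give -25 mm. I put this down to calibration error, because the stalled push and the matching travel both point to contact. I had no closer view to confirm it.
- **Other things:** I did not check the other bench items in a separate view at the end; the force readings showed no sign of touching any of them.

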